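# Free and open the potter's cupboard with the push-stick

### The arm

A 6-joint arm with a two-finger parallel gripper is mounted at the origin on the work surface. World frame = base frame: x ahead of the robot, y to its left, z up, the work surface at z = 0. Lengths are in mm, angles in rad, forces in N, time in s.
With the tool pointing down it reaches from about 250 to 800 mm from the base axis. Payload 8.5 kg.
Tool frame: the origin (TCP) lies between the finger pads; the fingertips stand 22 mm ahead of it and the grasp point (between the pads) lies 3 mm ahead of it; y points along the fingers, x is the direction in which the jaws open and shut, and the axes are right-handed (so a half turn about y gives the same grasp; the last joint's range is limited). The gripper opens to 85 mm and grips with 20 to 120 N. Pads are 22 mm wide; open, the fingers measure 114 mm over their backs; the gripper's body (76 mm by 85 mm) begins 54 mm behind the grasp point. The pads swing forward as they close: fully open they stand 13 mm farther back than shut.
Start: joints at [1.159, 0.238, -0.013, 1.319, 0, 1.571], TCP at [210.118, 481.073, 253.276] pointing down, gripper open.
Joint ranges: [-2.66, 2.66], [-1.03, 1.9], [-1.14, 1.46], [-1.82, 2.27], [-1.45, 1.34], [-3.14, 3.14]. Speed limits (rad/s): [2.22, 2.22, 2.79, 3.14, 3.14, 3.14].

### API

Orientations are given as a unit quaternion [x, y, z, w].
In Python, from rig import * gives the robot as it stands.
- The arm moves only by the tool jog_arm, never from a script. Its arguments are lists of equal length, an entry for each row: "travel": the shift along the tool's x, y, z in cm, a list of three; "roll": the turn about the tool's y in degrees. In form: {"travel": [[tx, ty, tz], ...], "roll": [roll, ...]}. A call has exactly 5 rows; each row is the pose to reach, as a shift and turn from the pose commanded when the call began, along the tool's axes at that moment; what a row does not reach only later rows make up. A row lasts 1/10 s, in which the tool goes at most 50 mm and 8.59 degrees, less where a joint would pass 70% of its speed; a pose out of reach is approached as far as the arm can. A call with a gripper value outside its range is refused whole. "jaw" is the finger opening in cm, from 0 to 8.54, set as the call begins (left out, the last holds). The fingers move at their own pace and stop on an object; "newtons" is the grip in N (left out, the last holds). Time passes only in rows, so rows that repeat a pose let the fingers close, or fill a call up. It gives the time, the measured TCP pose, the force and the opening at its end, in the units of the state.
- get_obs(): the state, without advancing time (a new reading comes with each control period).
- read_camera(name): name is "side" or "top" or "wrist"; returns a dict with "img" (480x640x3 uint8, blue, green, red), "mtx" (3x3 intrinsics, pixels), "extrinsics" (4x4, takes a point from world to camera coordinates). Camera axes: x right, y down, z forward; pixel columns grow to the right and rows downward; lengths in mm; the calibration is good to about 2 mm. The wrist camera is an equidistant fisheye: a pixel r from the principal point sees the ray r / f radians off the axis. A picture is of the moment at which its call begins. There is no depth.
- finish_job(): hands the job in, once; it reports no verdict.
Trained networks look in a picture, given as the dict that the camera call returned (one of the last four; its "shot" number tells which), for a name from the list of things; names that differ only in an ending like _2 or _b are one class to them, and where a whole thing is asked for, a point or a joint stands for the part that bears it (a point fixed in the world has none). Each returns a list of dicts, best first, with "score" (0 to 1); they miss things now and then, are a little off and sometimes report something else, mostly with a low value. They report only what shows in the picture. A call takes as long as a camera call. They do not tell look-alikes from the thing itself.
- silhouettes(picture, thing): "mask" (480x640 bool, what is visible of it) and "extent" ([centre column, centre row, width, height] in pixels, round what is visible of it).
- spot_point(picture, thing): "pixel" ([column, row] in pixels: a listed point, or the origin of a listed thing).
The state is a dict: "time": time; "q": joint angles; "joint_velocities": joint speeds; "tau": joint torques, N m; "tool_pos": TCP position; "tcp_rot": TCP orientation; "contact_force": force on the tool from outside, world axes, zero at the start; "wrist_torque": the same for the moment, N m; "gripper_width": opening from 0.0 (shut) to 1.0 (fully open).
Only numpy, scipy, OpenCV 4.12 (cv2) and the standard library are available. Lean on these libraries where they do the work, as an engineer would, in place of code of your own. Each camera call takes 0.05 s, during which the arm holds its last target. There are 200 camera calls.

### The job

Take the wooden push-stick out of its block, put it down through the narrow gap behind the top of the cupboard door, press the sprung hook down gently until it lets go and, keeping it pressed, draw the door open towards you, to at least 65 degrees. Then stand the stick back in its block, fully home, and leave the door open. Do not force anything, since the hook and lip are delicate (never more than 25 N), and leave the pots, tools and the rest of the things where they stand.

Things in the scene. Friction and masses are not known exactly. Their poses are not given: they have to be found in the camera images.
- cupboard: low plywood cupboard, fixed, 210 (x) x 240 (y) x 200 mm tall; origin: centre of its underside; +x to its back, door on the -x side, z up. Its top board ends 18 mm behind the closed door's inner face: an 18 mm wide gap, open upwards, runs along behind the door's top edge. Door 14 mm thick, 222 mm wide, top edge 199 mm up; a knob 185 mm from the hinge, 100 mm up, stands 35 mm out of its front.
- gap (a point): point in the middle of the gap's width, 9 mm from the closed door's inner face, level with the cupboard's top (200 mm up), straight above the hook's pressing pad; fixed to the cupboard, same axes (gap runs along y). The pad is a flat steel plate, 16 (x) x 18 (y) mm; its height was set by a screw: its top lies 12 to 42 mm below this point, not reported, so it has to be felt.
- hook_lip (a point): middle of the lower edge of the steel lip under the cupboard's top that holds the hook (40 mm below the top). Hook and pad ride on the door and slide straight down on a spring: 3 N to begin to move, 8.5 N at 8 mm, 13 N at the hard stop at 14 mm. From 8 mm on the hook is clear of the lip; pressed less, the door moves 3 mm at most. Past a door angle of 0.13 rad the hook may be let up.
- door_hinge (a point): point on the upright hinge axis of the door, level with the cupboard's top; the door's inner face runs through this axis. Fixed to the cupboard, same axes. The gap point lies 160 mm from it along -y and 9 mm along +x.
- door (a joint): opening angle of the door, rad: 0 closed, grows as its free (-y) edge swings out to -x (clockwise from above), up to 1.7. It stays where it is left; light friction (about 0.5 N at the pad).
- stick_head (a point): centre of the wooden push-stick's grip head: square, 16 x 16 mm, 40 mm tall (point axes along its sides), over a round collar 26 mm across, 6 mm thick, over a round shaft 10 mm across, 90 mm long; about 60 g. It stands upright in its block, collar on the block's top, so this point starts 26 mm above the block's top; the shaft's lower end lies 116 mm below it.
- stick_tip (a point): centre of the lower end of the push-stick's shaft, 116 mm below the centre of the head; z along the stick, up
- block_hole (a point): centre of the mouth of the hole in the stick's block, a fixed dark wooden block 80 x 80 mm and 100 mm tall; the hole is 15 mm wide, 95 mm deep, and opens upwards at the block's top; axes along the block's sides
- bowl: small terracotta bowl, 80 mm across, 45 mm tall, standing on top of the cupboard near its back; to be left alone; origin: its underside's centre
- vase: unfired grey vase, 76 mm wide, 120 mm tall; to be left alone; origin: its underside's centre
- jar: amber glaze jar, 64 mm wide, 85 mm tall; to be left alone; origin: its underside's centre
- cup: terracotta cup, 72 mm across, 80 mm tall; to be left alone; origin: its underside's centre
- brush: glaze brush lying flat; to be left alone
- rib: flat wooden throwing rib, 90 x 50 x 6 mm; to be left alone; origin: its underside's centre
- weight: dark steel cylinder, 44 mm wide, 40 mm tall; to be left alone; origin: its underside's centre
Mind the look-alikes: they are no part of the job. What is shaped like the part that bears stick_head but purple is not meant.

How it is judged:
By the outcome, as a careful person would: the job done as asked, in the order asked, and still so for the second after the job is handed in, with the robot touching nothing.
It also fails if it takes over 54 s, if anything falls off the work surface, if the arm or the gripper's body presses on something with over 40 N, if the wrist force passes 120 N, or if a joint passes its speed limit or range.

## Working session

There is one attempt and no reset: what is moved stays moved. The work goes in short steps, Python scripts to look and compute and a tool call to move; the robot and the scene stay as the last step left them, time stands still between calls to the robot, and variables do not carry over. Pictures are saved under pics/ and viewed, about 8 in all and at most 12, crops included, and the job is handed in when it is done.

Besides the shell and the picture viewer there is one more tool, called after "Call:" in YAML: its name, and indented under it one key for each argument. jog_arm: Moves the arm, as the interface text tells. Its arguments: {"type":"object","properties":{"travel":{"type":"array"},"roll":{"type":"array"},"jaw":{"type":"number"},"newtons":{"type":"number"}},"required":["travel","roll"]}

```bash
ls; mkdir -p pics
cat > h.py <<'E'
from rig import *
import numpy as np, cv2
from scipy.spatial.transform import Rotation as R
def ray(c,px):
    E=np.array(c["extrinsics"]);K=np.array(c["mtx"])
    d=np.linalg.inv(K)@[px[0],px[1],1.]
    o=-E[:3,:3].T@E[:3,3]; return o,E[:3,:3].T@d
def atz(c,px,z):
    o,d=ray(c,px); return o+d*(z-o[2])/d[2]
def tri(rs):
    A=np.zeros((3,3));b=np.zeros(3)
    for o,d in rs:
        d=d/np.linalg.norm(d);P=np.eye(3)-np.outer(d,d);A+=P;b+=P@o
    p=np.linalg.solve(A,b)
    return p,[np.linalg.norm(np.cross(p-o,d/np.linalg.norm(d))) for o,d in rs]
def proj(c,p):
    E=np.array(c["extrinsics"]);K=np.array(c["mtx"]);q=K@(E[:3,:3]@p+E[:3,3]);return q[:2]/q[2]
E
python3 - <<'E'
from h import *
o=get_obs();print({k:np.round(v,3) for k,v in o.items()})
for n in("side","top"):
    c=read_camera(n);cv2.imwrite(f"pics/{n}0.png",c["img"])
    E=np.array(c["extrinsics"]);print(n,np.round(-E[:3,:3].T@E[:3,3]),np.round(E[2,:3],2))
    for t in("cupboard","gap","hook_lip","door_hinge","stick_head","stick_tip","block_hole","bowl","vase","jar","cup","weight"):
        for d in spot_point(c,t)[:3]: print(n,t,np.round(d["pixel"],1),round(d["score"],2),np.round(atz(c,d["pixel"],{"gap":200,"hook_lip":160,"door_hinge":200,"stick_head":126,"block_hole":100,"bowl":200}.get(t,0))))
E
```

```text
pics
{'time': np.float64(0.0), 'q': array([ 1.159,  0.239, -0.014,  1.319,  0.   ,  1.571]), 'joint_velocities': array([-0.002,  0.001, -0.001,  0.001,  0.001, -0.002]), 'tau': array([ 1.0000e-03, -5.3878e+01,  3.4644e+01,  1.9000e-02,  0.0000e+00,
       -0.0000e+00]), 'tool_pos': array([209.976, 480.783, 252.688]), 'tcp_rot': array([ 0.592,  0.387, -0.388, -0.591]), 'contact_force': array([ 0.083, -0.145, -0.078]), 'wrist_torque': array([-0.   ,  0.036,  0.029]), 'gripper_width': np.float64(1.001)}
side [ 255. -915.  785.] [ 0.28  0.78 -0.56]
side cupboard [355.7 274.8] 0.93 [708.  22.   0.]
side gap [321.3 215.9] 0.86 [607.  16. 200.]
side gap [284.9 354.2] 0.65 [ 404. -372.  200.]
side hook_lip [330.3 232.4] 0.64 [625.   1. 160.]
side hook_lip [308.3 187.2] 0.41 [650. 235. 160.]
side door_hinge [308.7 190.6] 0.88 [619. 143. 200.]
side stick_head [284.6 353.9] 0.85 [ 422. -303.  126.]
side stick_head [253.9 327.9] 0.75 [ 386. -220.  126.]
side stick_head [301.1 401.5] 0.64 [ 418. -411.  126.]
side stick_tip [300.7 444.8] 0.98 [ 419. -404.    0.]
side stick_tip [253.4 368. ] 0.92 [
[... 685 characters left out ...]

top door_hinge [262.5 224. ] 0.71 [622. 161. 200.]
top stick_head [383.6 298.1] 0.63 [ 398. -196.  126.]
top stick_head [420.1 284.3] 0.54 [ 437. -308.  126.]
top stick_head [447.6 286.8] 0.4 [ 427. -391.  126.]
top stick_tip [443.5 290.4] 0.54 [ 426. -403.    0.]
top block_hole [420.2 291.8] 0.7 [ 416. -312.  100.]
top block_hole [402.2 207.1] 0.69 [ 684. -268.  100.]
top block_hole [462.4 276.5] 0.43 [ 460. -444.  100.]
top bowl [300.2 178.6] 0.7 [757.  47. 200.]
top vase [203.5 228.6] 0.69 [650. 378.   0.]
top jar [402.  210.2] 0.59 [ 695. -280.    0.]
top cup [182.3 322.4] 0.63 [344. 444.   0.]
top weight [216.1 270.3] 0.76 [510. 336.   0.]
top weight [264.4 225.2] 0.62 [656. 176.   0.]
```

View pics/side0.png

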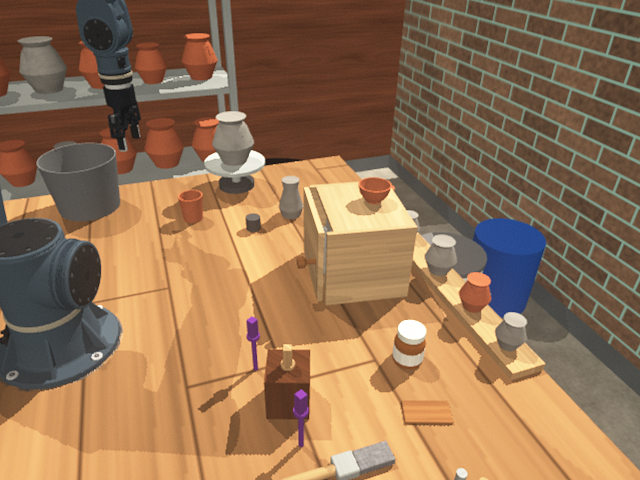

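View pics/top0.png

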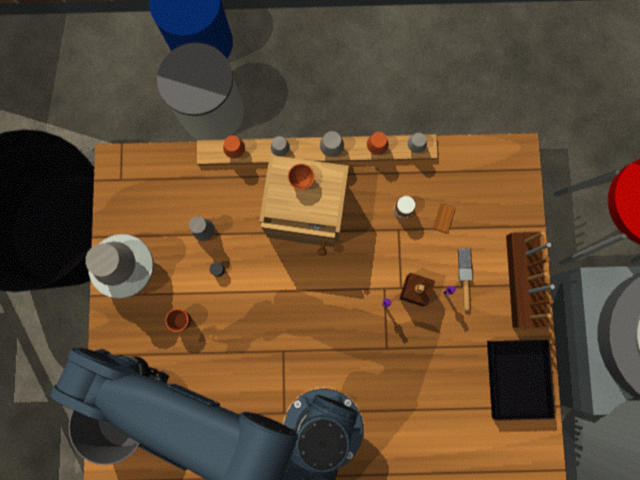

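The side view shows the real stick, pale, in the dark block at (285,355). Purple look-alikes stand at (253,330) and (300,400). In the top view the block is at (417,290) and the cupboard's front gap runs from about (265,220) to (337,235).

```bash
cat >> h.py <<'E'
def plan(target,yaw_x=None):
    "target TCP world mm; yaw_x = desired tool-x heading (world, rad, mod pi)"
    o=get_obs();M=R.from_quat(o["tcp_rot"]).as_matrix()
    t=M.T@(np.array(target)-o["tool_pos"])/10
    r=None
    if yaw_x is not None:
        h=np.arctan2(M[1,0],M[0,0]);d=(yaw_x-h+np.pi/2)%np.pi-np.pi/2
        r=-np.degrees(d)*np.sign(-M[2,1]) # y down: + about y = - about z
    return np.round(t,2),r
def st():
    o=get_obs();M=R.from_quat(o["tcp_rot"]).as_matrix()
    print("t",round(float(o["time"]),2),"pos",np.round(o["tool_pos"],1),"xhead",round(np.degrees(np.arctan2(M[1,0],M[0,0])),2),"tilt",np.round(M[:,1],3),"F",np.round(o["contact_force"],2),"w",round(float(o["gripper_width"]),3))
E
python3 - <<'E'
from h import *
st()
s=read_camera("side");t=read_camera("top")
for n,a,b in(("stick",(284.6,353.9),(420.1,284.3)),("hole",(285.1,366.5),(420.2,291.8)),("gap",(321.3,215.9),(319.5,223.4)),("hinge",(308.7,190.6),(262.5,224)),("lip",(330.3,232.4),(319.5,223.7)),("p1",(253.9,327.9),(383.6,298.1)),("p2",(301.1,401.5),(447.6,286.8))):
    p,e=tri([ray(s,a),ray(t,b)]);print(n,np.round(p,1),np.round(e,1))
print(plan([430,-307,300]))
w=read_camera("wrist");E=np.array(w["extrinsics"]);c=-E[:3,:3].T@E[:3,3];print(np.round(w["mtx"],1),"cam",c,"axis",E[2,:3],"right",E[0,:3])
E
```

```text
t 1.3 pos [210.1 481.1 253.3] xhead 66.4 tilt [-0.  0. -1.] F [ 0.46  0.48 -0.23] w 1.003
stick [ 429.1 -306.4  129.6] [7.8 7.8]
hole [ 417.9 -311.4  103.6] [2. 2.]
gap [607.8  -5.5 213.6] [8.8 8.8]
hinge [624.7 162.3 189.5] [1.1 1.1]
lip [623.1  -6.8 165.5] [1.7 1.7]
p1 [ 394.8 -197.2  104.4] [4.6 4.6]
p2 [ 426.  -395.2  104.8] [3.1 3.1]
(array([-63.42,  -4.67, -51.69]), None)
[[371.6   0.  321.2]
 [  0.  371.6 247.6]
 [  0.    0.    1. ]] cam [139.83325627 513.04186926 373.49710841] axis [ 0.27476407 -0.12116449 -0.95384688] right [ 0.40033241  0.91636935 -0.00108452]
```

Call:
jog_arm:
  travel:
    - [-3.2, -0.2, -2.55]
    - [-6.4, -0.4, -5.1]
    - [-9.6, -0.6, -7.65]
    - [-12.8, -0.8, -10.2]
    - [-16, -1.1, -12.75]
  roll: [0, 0, 0, 0, 0]

```text
time: 1.95
tool_pos: [262.9, 281.9, 264.4]
tcp_rot: [0.592, 0.387, -0.387, -0.592]
contact_force: [0.4, 0.2, 0.7]
gripper_width: 0.999
```

Call:
jog_arm:
  travel:
    - [-3.2, -0.2, -2.55]
    - [-6.4, -0.4, -5.1]
    - [-9.6, -0.6, -7.65]
    - [-12.8, -0.8, -10.2]
    - [-16, -1.1, -12.75]
  roll: [0, 0, 0, 0, 0]

```text
time: 2.45
tool_pos: [315.7, 84.2, 275.6]
tcp_rot: [0.592, 0.388, -0.387, -0.591]
contact_force: [1.3, 0.8, 0.7]
gripper_width: 1.002
```

Call:
jog_arm:
  travel:
    - [-3.2, -0.2, -2.55]
    - [-6.4, -0.4, -5.1]
    - [-9.6, -0.6, -7.65]
    - [-12.8, -0.8, -10.2]
    - [-16, -1.1, -12.75]
  roll: [0, 0, 0, 0, 0]

```text
time: 2.95
tool_pos: [368.5, -113.8, 286.6]
tcp_rot: [0.592, 0.387, -0.387, -0.592]
contact_force: [0.6, 0.6, -0.0]
gripper_width: 0.998
```

Call:
jog_arm:
  travel:
    - [-3.2, -0.2, -2.55]
    - [-6.4, -0.4, -5.1]
    - [-9.6, -0.6, -7.65]
    - [-12.8, -0.8, -10.2]
    - [-15.8, -1.1, -13.0]
  roll: [0, 0, 0, 0, 0]

```text
time: 3.45
tool_pos: [424.3, -310.6, 297.4]
tcp_rot: [0.592, 0.387, -0.387, -0.592]
contact_force: [0.3, 0.2, -0.2]
gripper_width: 0.999
```

```bash
cat >> h.py <<'E'
def wray(c,px):
    E=np.array(c["extrinsics"]);K=np.array(c["mtx"])
    u=cv2.fisheye.undistortPoints(np.array(px,float).reshape(1,1,2),K,np.zeros(4))[0,0]
    return -E[:3,:3].T@E[:3,3],E[:3,:3].T@[u[0],u[1],1.]
def watz(c,px,z):
    o,d=wray(c,px);return o+d*(z-o[2])/d[2]
def ortho(c,cx,cy,z,half,s):
    "rectified top view of plane z: px = s*(x-cx)..., rows up=+x, cols left=+y"
    n=int(2*half*s);r,k=np.mgrid[0:n,0:n]
    P=np.stack([cx+half-r/s,cy+half-k/s,np.full(r.shape,float(z))],-1).reshape(-1,3)
    E=np.array(c["extrinsics"]);K=np.array(c["mtx"])
    q=P@E[:3,:3].T+E[:3,3]
    uv,_=cv2.fisheye.projectPoints(q.reshape(-1,1,3),np.zeros(3),np.zeros(3),K,np.zeros(4))
    uv=uv.reshape(n,n,2).astype(np.float32);return cv2.remap(c["img"],uv[...,0],uv[...,1],cv2.INTER_LINEAR)
E
python3 - <<'E'
from h import *
st();w=read_camera("wrist")
for t,z in(("stick_head",126),("block_hole",100)):
    for d in spot_point(w,t): print(t,np.round(d["pixel"],1),round(d["score"],2),np.round(watz(w,d["pixel"],z),1))
for d in silhouettes(w,"stick_head"): print("mask",d["extent"],d["score"],d["mask"].sum(), w["img"][d["mask"]].mean(0))
a=ortho(w,424,-310,146,60,5)
b=ortho(w,424,-310,100,60,5)
cv2.imwrite("pics/w1.png",np.hstack([cv2.resize(a,(400,400)),cv2.resize(b,(400,400))]))
E
```

```text
t 3.45 pos [ 424.3 -310.6  297.4] xhead 66.37 tilt [ 0. -0. -1.] F [ 0.31  0.21 -0.25] w 0.999
stick_head [327.4 227.6] 0.92 [ 424.5 -304.2  126. ]
stick_head [224.4 258.4] 0.65 [ 413.9 -394.9  126. ]
stick_head [419.7 131.7] 0.65 [ 381.3 -205.9  126. ]
block_hole [327.9 220.9] 0.92 [ 425.4 -303.7  100. ]
mask [417.4, 133.7, 51.1, 24.6] 0.88 979 [128.3421859   63.23391216 121.62512768]
mask [326.0, 224.5, 29.7, 36.8] 0.86 906 [ 86.70860927 135.61258278 177.30463576]
mask [230.9, 251.2, 42.4, 50.7] 0.65 1027 [126.42843233  55.30477118 112.98344693]
```

View pics/w1.png

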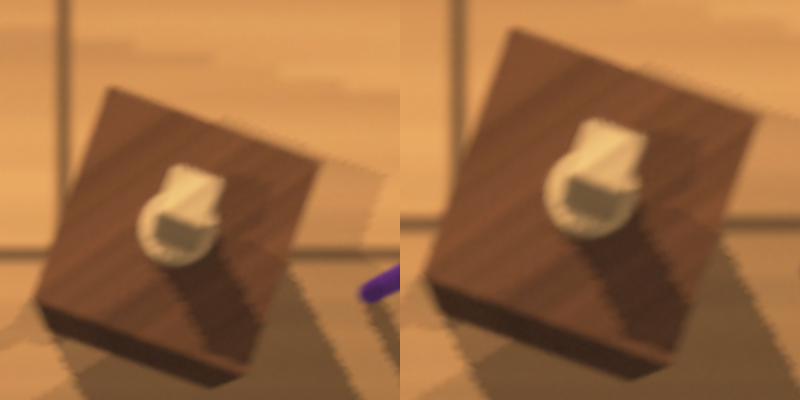

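The rectified crops (z=146 left, z=100 right) show the block with sides at about 70° and 160° and the pale head centred around (426,-307). The purple stick at the right edge is well clear.

Call:
jog_arm:
  travel:
    - [0.2, 2, 0]
    - [0.4, 4, 0]
    - [0.4, 6, 0]
    - [0.4, 7.2, 0]
    - [0.4, 7.2, 0]
  roll: [-2, -4, -4, -4, -4]

```text
time: 4.15
tool_pos: [425.2, -303.7, 224.3]
tcp_rot: [-0.577, -0.408, 0.408, 0.578]
contact_force: [-0.5, 0.6, 0.6]
gripper_width: 1.001
```

Run:
```python
from h import *
st();w=read_camera("wrist");s=read_camera("side");t=read_camera("top")
for n,z in(("stick_head",126),("block_hole",100)):
    for d in spot_point(w,n)[:1]: print(n,np.round(d["pixel"],1),round(d["score"],2),np.round(watz(w,d["pixel"],z),1))
a=ortho(w,425,-307,146,30,6.666)
b=ortho(w,425,-307,106,30,6.666)
cv2.imwrite("pics/w2.png",np.hstack([a,b])[:400])
```

```text
t 4.15 pos [ 425.2 -303.7  224.3] xhead 70.45 tilt [-0.002  0.001 -1.   ] F [-0.48  0.63  0.61] w 1.001
stick_head [188.6 288.3] 0.69 [ 414.7 -393.3  126. ]
```

View pics/w2.png

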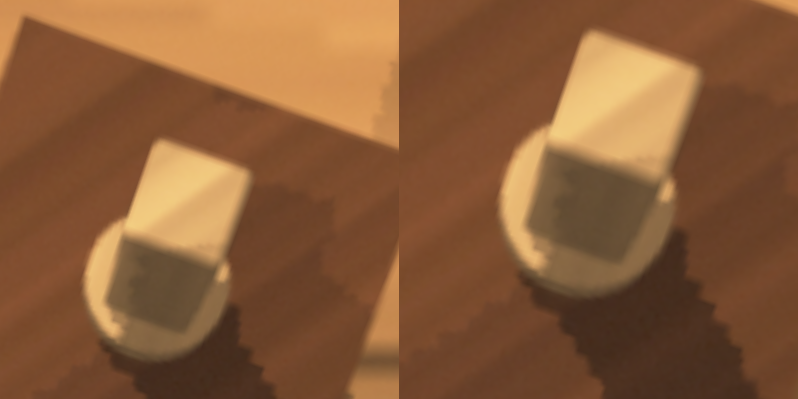

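Call:
jog_arm:
  travel:
    - [-0.16, 2, 0.05]
    - [-0.16, 4, 0.05]
    - [-0.16, 6, 0.05]
    - [-0.16, 7.5, 0.05]
    - [-0.16, 8.6, 0.05]
  roll: [0, 0, 0, 0, 0]
  jaw: 4.5
  newtons: 60

```text
time: 4.9
tool_pos: [425.0, -306.5, 138.9]
tcp_rot: [0.578, 0.408, -0.408, -0.578]
contact_force: [0.3, 0.5, 0.6]
gripper_width: 0.526
```

Call:
jog_arm:
  travel:
    - [0, 0.6, 0]
    - [0, 0.6, 0]
    - [0, 0.6, 0]
    - [0, 0.6, 0]
    - [0, 0.6, 0]
  roll: [0, 0, 0, 0, 0]

```text
time: 5.4
tool_pos: [425.3, -306.6, 133.9]
tcp_rot: [0.578, 0.408, -0.408, -0.577]
contact_force: [-1.1, 0.4, -0.5]
gripper_width: 0.526
```

Call:
jog_arm:
  travel:
    - [0, 0, 0]
    - [0, 0, 0]
    - [0, 0, 0]
    - [0, 0, 0]
    - [0, 0, 0]
  roll: [0, 0, 0, 0, 0]
  jaw: 0.8

```text
time: 5.9
tool_pos: [425.2, -306.5, 133.7]
tcp_rot: [0.578, 0.408, -0.408, -0.578]
contact_force: [-0.2, 1.2, 5.9]
gripper_width: 0.176
```

Call:
jog_arm:
  travel:
    - [0, -1, 0]
    - [0, -3, 0]
    - [0, -6, 0]
    - [0, -9.5, 0]
    - [0, -13, 0]
  roll: [0, 0, 0, 0, 0]

```text
time: 6.4
tool_pos: [424.6, -306.1, 264.9]
tcp_rot: [-0.578, -0.408, 0.408, 0.578]
contact_force: [2.4, -0.1, -0.9]
gripper_width: 0.175
```

Call:
jog_arm:
  travel:
    - [0, -4, 0]
    - [0, -8, 0]
    - [0, -10, 0]
    - [0, -10, 0]
    - [0, -10, 0]
  roll: [0, 0, 0, 0, 0]

```text
time: 6.9
tool_pos: [425.0, -306.4, 363.2]
tcp_rot: [0.578, 0.408, -0.408, -0.578]
contact_force: [0.7, 0.3, -2.0]
gripper_width: 0.178
```

Run:
```python
from h import *
st();s=read_camera("side");t=read_camera("top");w=read_camera("wrist")
for n,c in(("side",s),("top",t),("wrist",w)):
    for k in("stick_head","stick_tip","gap","door_hinge","block_hole","hook_lip"):
        for d in spot_point(c,k)[:3]: print(n,k,np.round(d["pixel"],1),round(d["score"],2))
i=s["img"]
cv2.imwrite("pics/s2.png",np.hstack([cv2.resize(i[170:370,220:420],(400,400),interpolation=cv2.INTER_CUBIC),cv2.resize(t["img"][150:300,250:400],(400,400),interpolation=cv2.INTER_CUBIC)]))
```

```text
t 6.9 pos [ 425.  -306.4  363.2] xhead 70.41 tilt [-0. -0. -1.] F [ 0.74  0.28 -1.98] w 0.178
side stick_head [251.9 328.1] 0.87
side stick_head [300.4 401.1] 0.73
side stick_head [282.4 249.7] 0.59
side stick_tip [298.8 447. ] 0.97
side stick_tip [254.2 366. ] 0.73
side stick_tip [285.9 310.8] 0.59
side gap [322.9 215.5] 0.98
side door_hinge [308.2 188.1] 0.74
side block_hole [287.  368.3] 0.91
side hook_lip [330.4 230.2] 0.64
side hook_lip [321.3 214.4] 0.57
top stick_head [386.4 299.3] 0.48
top gap [318.3 224.6] 0.78
top door_hinge [263.4 223.2] 0.8
top block_hole [420.5 289.4] 0.95
top hook_lip [319.  224.8] 0.69
wrist stick_head [232.1 233.1] 0.84
wrist stick_head [321.1 333. ] 0.81
wrist stick_head [405.  142.2] 0.63
wrist stick_tip [386.3 141. ] 0.86
wrist stick_tip [249.6 213.2] 0.83
wrist stick_tip [321.4 248.3] 0.82
wrist gap [636.6 295.7] 0.87
wrist block_hole [321.6 207.6] 0.68
wrist hook_lip [611.3 295.1] 0.71
```

View pics/s2.png

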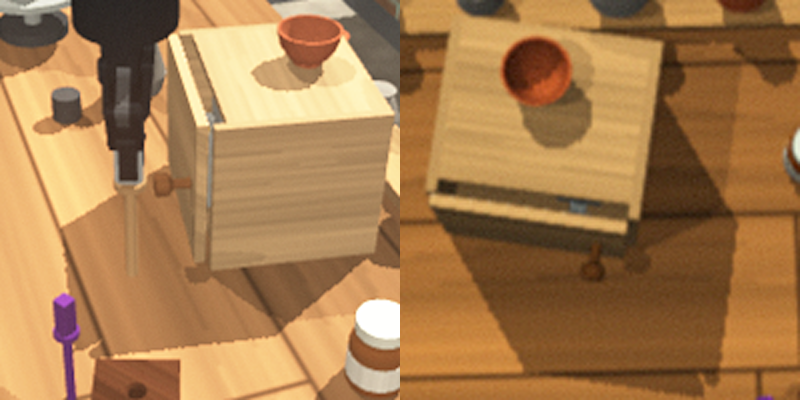

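The stick hangs straight in the gripper and the block's hole is empty. The gap shows as a dark slit behind the door top, with a bluish pad at the top-camera pixel (316,228).

Call:
jog_arm:
  travel:
    - [4, 0, -0.8]
    - [8, 0, -1.6]
    - [12, 0, -2.4]
    - [16, 0, -3.2]
    - [20, 0, -4]
  roll: [0, 0, 0, 0, 0]

```text
time: 8.45
tool_pos: [530.4, -129.9, 363.4]
tcp_rot: [0.578, 0.408, -0.408, -0.578]
contact_force: [0.7, -0.8, -1.9]
gripper_width: 0.18
```

Call:
jog_arm:
  travel:
    - [4, 0, -0.7]
    - [8, 0, -1.4]
    - [9, 0, -1.5]
    - [9, 0, -1.5]
    - [9, 0, -1.5]
  roll: [0, 0, 0, 0, 0]

```text
time: 8.95
tool_pos: [573.7, -52.2, 363.3]
tcp_rot: [0.578, 0.407, -0.408, -0.578]
contact_force: [1.0, 0.0, -0.7]
gripper_width: 0.175
```

Run:
```python
from h import *
st();s=read_camera("side");t=read_camera("top");w=read_camera("wrist")
rs=[]
for n,c,f in(("side",s,ray),("top",t,ray),("wrist",w,wray)):
    for k,z in(("stick_head",0),("stick_tip",0),("gap",200),("door_hinge",200),("hook_lip",160)):
        for d in spot_point(c,k)[:2]:
            o,v=f(c,d["pixel"]);print(n,k,np.round(d["pixel"],1),round(d["score"],2),np.round(o+v*(z-o[2])/v[2],1) if z else "")
a=ortho(w,620,70,200,130,2.3)
cv2.imwrite("pics/w3.png",a)
```

```text
t 8.95 pos [573.7 -52.2 363.3] xhead 70.42 tilt [-0. -0. -1.] F [ 0.98  0.04 -0.71] w 0.175
side stick_head [252.2 329.7] 0.62 
side stick_head [351.8 272.7] 0.54 
side stick_tip [299.4 444.2] 0.84 
side stick_tip [255.5 370.9] 0.81 
side gap [321.7 216.9] 0.6 [605.9  11.1 200. ]
side door_hinge [307.3 188.3] 0.82 [620.  156.3 200. ]
side door_hinge [425.2 414.4] 0.69 [ 557.4 -544.7  200. ]
side hook_lip [331.2 232.4] 0.61 [6.265e+02 6.000e-01 1.600e+02]
top stick_head [387.9 300. ] 0.55 
top stick_head [448.2 288.6] 0.38 
top gap [317.7 227.8] 0.85 [606.   -1.9 200. ]
top door_hinge [259.9 223.8] 0.96 [622.4 169.1 200. ]
top hook_lip [317.2 227. ] 0.8 [615.9   0.  160. ]
top hook_lip [214.7 266.8] 0.63 [502.4 310.2 160. ]
wrist stick_head [ 22.4 195.2] 0.91 
wrist stick_head [126.3  98.4] 0.8 
wrist stick_tip [321.  247.1] 0.8 
wrist stick_tip [167.5 103.9] 0.72 
wrist gap [403.6 250.4] 0.77 [610.2   6.3 200. ]
wrist door_hinge [563.4 209.7] 0.6 [625.2 162.6 200. ]
wrist door_hinge [322.  332.7] 0.21 [659.5 -81.9 200. ]
wrist hook_lip [399.5 251.9] 0.76 [625.6   6.7 160. ]
wrist hook_lip [479.3 363.3] 0.28 [786.4  61.7 160. ]
```

View pics/w3.png

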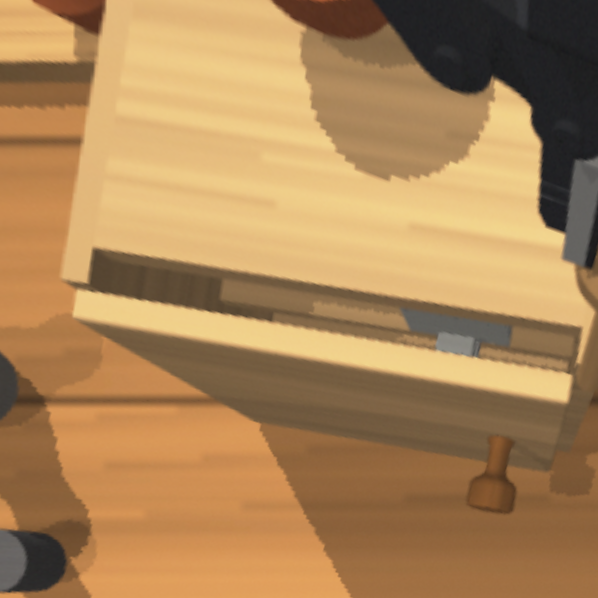

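Run:
```python
from h import *
st();w=read_camera("wrist")
E=np.array(w["extrinsics"]);print("cam",np.round(-E[:3,:3].T@E[:3,3],1))
o=get_obs()["tool_pos"]
print("tip seen",np.round(watz(w,(321,247.1),o[2]-123.7),1),[np.round(watz(w,d["pixel"],o[2]-123.7),1) for d in spot_point(w,"stick_tip")[:1]])
for yaw in (-8.5,-9,-9.5,-10):
    u=np.array([np.cos(np.radians(yaw)),np.sin(np.radians(yaw))]);v=np.array([-u[1],u[0]])
    g=np.array([606.4,4]);X=np.arange(-35,25,.5)
    out=[]
    for lo,hi in((12,60),(60,130)):
        Y=np.arange(lo,hi,1.)
        P=g+X[:,None,None]*u+Y[None,:,None]*v
        P=np.dstack([P,np.full(P.shape[:2],200.)]).reshape(-1,1,3)
        q=P@E[:3,:3].T+E[:3,3]
        uv,_=cv2.fisheye.projectPoints(q,np.zeros(3),np.zeros(3),np.array(w["mtx"]),np.zeros(4))
        uv=uv.reshape(len(X),len(Y),2).astype(np.float32)
        p=cv2.remap(cv2.cvtColor(w["img"],cv2.COLOR_BGR2GRAY),uv[...,0],uv[...,1],1).mean(1)
        gr=np.gradient(cv2.GaussianBlur(p.reshape(-1,1),(1,5),1).ravel())
        idx=[i for i in range(1,len(X)-1) if abs(gr[i])>4 and abs(gr[i])>=abs(gr[i-1]) and abs(gr[i])>abs(gr[i+1])]
        out.append([(float(X[i]),round(float(gr[i]),1)) for i in idx])
    print(yaw,*out,sep="\n  ")
```

```text
t 9.85 pos [574.1 -51.6 363.3] xhead 70.41 tilt [-0. -0. -1.] F [ 0.21  0.52 -0.42] w 0.176
cam [501.8 -24.6 483.5]
tip seen [573.7 -50.6 239.6] [array([ 444.5, -115.1,  239.6])]
-8.5
  [(-21.5, 19.6), (-9.0, -20.5), (-4.5, -5.3), (-2.0, 8.6), (3.5, -5.1), (11.0, 24.0)]
  [(-20.5, 18.8), (-7.5, -26.1), (-1.5, 4.1), (12.0, 23.0)]
-9
  [(-22.0, 20.4), (-9.0, -20.9), (-4.5, -5.4), (-2.5, 9.0), (3.5, -5.1), (11.0, 24.3)]
  [(-21.5, 19.4), (-8.5, -27.0), (11.0, 23.7)]
-9.5
  [(-22.5, 20.6), (-9.5, -21.8), (-5.0, -5.5), (-3.0, 8.9), (3.0, -5.3), (10.5, 24.6)]
  [(-22.0, 20.2), (-9.0, -29.0), (-3.0, 4.0), (10.5, 23.7)]
-10
  [(-22.5, 20.4), (-10.0, -21.3), (-5.0, -5.0), (-3.0, 8.6), (2.5, -5.2), (10.0, 23.3)]
  [(-23.0, 20.3), (-10.0, -29.3), (9.5, 23.0)]
```

Call:
jog_arm:
  travel:
    - [3, 0, -0.6]
    - [6, 0, -1.3]
    - [6.3, 1.5, -1.3]
    - [6.3, 3, -1.3]
    - [6.3, 3, -1.3]
  roll: [0, 0, 0, 0, 0]

```text
time: 10.45
tool_pos: [606.9, 3.8, 331.3]
tcp_rot: [-0.577, -0.407, 0.409, 0.578]
contact_force: [-0.2, -0.4, -0.1]
gripper_width: 0.177
```

Run:
```python
from h import *
w=read_camera("wrist");s=read_camera("side");t=read_camera("top");st()
o=get_obs()["tool_pos"]
for n,c,f in(("side",s,ray),("top",t,ray),("wrist",w,wray)):
    for k,z in(("stick_tip",o[2]-123.7),("gap",200)):
        for d in spot_point(c,k)[:2]:
            oo,v=f(c,d["pixel"]);print(n,k,np.round(d["pixel"],1),round(d["score"],2),np.round(oo+v*(z-oo[2])/v[2],1))
a=ortho(w,607,3,200,40,10)[:, 0:800];a=cv2.resize(a,(400,400))
b=cv2.resize(s["img"][170:250,280:360],(400,400),interpolation=cv2.INTER_CUBIC)
cv2.imwrite("pics/w4.png",np.hstack([a,b]))
```

```text
t 10.6 pos [607.5   3.2 334. ] xhead 70.39 tilt [ 0.001 -0.    -1.   ] F [-0.29 -0.16 -0.82] w 0.18
side stick_tip [255.4 368.8] 0.83 [ 350.4 -396.   210.3]
side stick_tip [324.1 215.5] 0.76 [607.   -1.1 210.3]
side gap [324.6 216.7] 0.64 [612.5   9.9 200. ]
top stick_tip [443.7 291.9] 0.45 [ 406.3 -362.2  210.3]
wrist stick_tip [114.7 100.7] 0.83 [454.3 -96.2 210.3]
wrist stick_tip [321.1 248.1] 0.77 [606.    4.8 210.3]
wrist gap [322.  245.9] 0.98 [607.7   4.9 200. ]
wrist gap [159.3 323.7] 0.72 [ 626.1 -144.6  200. ]
```

View pics/w4.png

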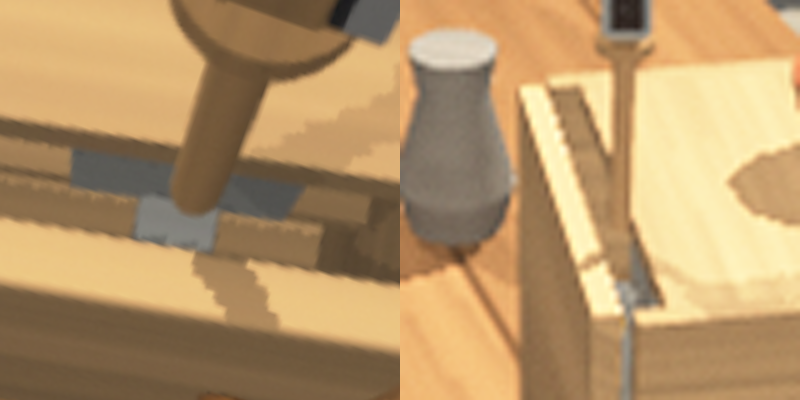

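Call:
jog_arm:
  travel:
    - [0.1, 0.6, 0]
    - [0.1, 1.2, 0]
    - [0.1, 1.8, 0]
    - [0.1, 1.8, 0]
    - [0.1, 1.8, 0]
  roll: [0, 0, 0, 0, 0]

```text
time: 11.4
tool_pos: [607.6, 4.3, 315.0]
tcp_rot: [-0.578, -0.407, 0.408, 0.578]
contact_force: [0.5, 0.0, -1.1]
gripper_width: 0.18
```

Call:
jog_arm:
  travel:
    - [0, 0.2, 0]
    - [0, 0.3, 0]
    - [0, 0.5, 0]
    - [0, 0.5, 0]
    - [0, 0.5, 0]
  roll: [0, 0, 0, 0, 0]

```text
time: 11.9
tool_pos: [607.8, 4.3, 310.3]
tcp_rot: [0.578, 0.408, -0.408, -0.578]
contact_force: [-0.4, 0.5, -0.5]
gripper_width: 0.176
```

Call:
jog_arm:
  travel:
    - [0, 0.2, 0]
    - [0, 0.4, 0]
    - [0, 0.5, 0]
    - [0, 0.5, 0]
    - [0, 0.5, 0]
  roll: [0, 0, 0, 0, 0]

```text
time: 12.4
tool_pos: [607.8, 4.3, 305.3]
tcp_rot: [0.578, 0.408, -0.408, -0.578]
contact_force: [0.6, 0.3, -0.2]
gripper_width: 0.174
```

Call:
jog_arm:
  travel:
    - [0, 0.2, 0]
    - [0, 0.4, 0]
    - [0, 0.5, 0]
    - [0, 0.5, 0]
    - [0, 0.5, 0]
  roll: [0, 0, 0, 0, 0]

```text
time: 12.9
tool_pos: [607.8, 4.3, 300.3]
tcp_rot: [-0.578, -0.408, 0.408, 0.578]
contact_force: [-0.3, -0.0, -0.3]
gripper_width: 0.178
```

Call:
jog_arm:
  travel:
    - [0, 0.2, 0]
    - [0, 0.4, 0]
    - [0, 0.5, 0]
    - [0, 0.5, 0]
    - [0, 0.5, 0]
  roll: [0, 0, 0, 0, 0]

```text
time: 13.4
tool_pos: [607.9, 4.3, 295.6]
tcp_rot: [0.578, 0.408, -0.407, -0.578]
contact_force: [-0.9, 0.2, 3.9]
gripper_width: 0.177
```

Call:
jog_arm:
  travel:
    - [0, 0.1, 0]
    - [0, 0.2, 0]
    - [0, 0.3, 0]
    - [0, 0.4, 0]
    - [0, 0.4, 0]
  roll: [0, 0, 0, 0, 0]

```text
time: 13.9
tool_pos: [607.9, 4.3, 291.5]
tcp_rot: [0.578, 0.408, -0.407, -0.578]
contact_force: [0.7, 0.6, 6.7]
gripper_width: 0.178
```

Run:
```python
from h import *
f=[]
for i in range(3): read_camera("top"); f.append(get_obs()["contact_force"])
print(np.mean(f,0));st()
```

```text
[-0.59641642 -0.36055724  6.50060124]
t 14.05 pos [607.9   4.3 291.6] xhead 70.4 tilt [ 0.001 -0.    -1.   ] F [-1.32 -0.65  6.15] w 0.182
```

Call:
jog_arm:
  travel:
    - [0, 0.1, 0]
    - [0, 0.2, 0]
    - [0, 0.3, 0]
    - [0, 0.4, 0]
    - [0, 0.45, 0]
  roll: [0, 0, 0, 0, 0]

```text
time: 14.55
tool_pos: [608.0, 4.3, 287.5]
tcp_rot: [0.578, 0.408, -0.407, -0.577]
contact_force: [-0.2, 0.3, 9.4]
gripper_width: 0.177
```

Run:
```python
from h import *
f=[]
for i in range(3): read_camera("top"); f.append(get_obs()["contact_force"])
print(np.mean(f,0));st()
# arc plan: tip at (5,-160) in door frame at contact -> world path of TCP
yaw=np.radians(-9.7);M=R.from_quat(get_obs()["tcp_rot"]).as_matrix()
c,s=np.cos,np.sin
def rot(a,p): return np.array([c(a)*p[0]-s(a)*p[1],s(a)*p[0]+c(a)*p[1]])
off=np.array([-.4,1.]);p0=get_obs()["tool_pos"]
h=np.array([607.0,3.9])-rot(yaw,[9,-160]);print("hinge",h, "local now",rot(-yaw,p0[:2]+off-h))
prev=p0[:2]
for th in np.radians([0,2,5,8,12,16,20,25,30,35,40,45,50,55,60,65,70,75,78]):
    p=h+rot(yaw-th,[4.5,-160])-off
    d=M[:,[0,2]].T@np.r_[p-p0[:2],0]/10
    print(round(np.degrees(th)),np.round(p,1),"tool x,z cm",np.round(d,2),"step",round(np.linalg.norm(p-prev),1));prev=p
```

```text
[-0.0595428  -0.45123997  9.25291926]
t 14.7 pos [608.1   4.3 287.6] xhead 70.4 tilt [ 0.002 -0.    -1.   ] F [-0.11  0.06  9.28] w 0.177
hinge [625.08696951 163.12895947] local now [   9.44357834 -158.55246934]
0 [603.    3.7] tool x,z cm [-0.23  0.46] step 5.2
2 [597.4   4.5] tool x,z cm [-0.33  1.01] step 5.6
5 [589.2   6.2] tool x,z cm [-0.45  1.84] step 8.4
8 [581.1   8.3] tool x,z cm [-0.52  2.68] step 8.4
12 [570.5  11.8] tool x,z cm [-0.55  3.79] step 11.2
16 [560.2  16. ] tool x,z cm [-0.5   4.91] step 11.2
20 [550.1  20.9] tool x,z cm [-0.37  6.02] step 11.2
25 [538.1  28. ] tool x,z cm [-0.11  7.39] step 14.0
30 [526.7  36.2] tool x,z cm [0.28 8.73] step 14.0
35 [516.1  45.2] tool x,z cm [ 0.78 10.04] step 14.0
40 [506.4  55.2] tool x,z cm [ 1.39 11.29] step 14.0
45 [497.5  66. ] tool x,z cm [ 2.11 12.49] step 14.0
50 [489.6  77.5] tool x,z cm [ 2.93 13.62] step 14.0
55 [482.8  89.7] tool x,z cm [ 3.84 14.67] step 14.0
60 [477.  102.4] tool x,z cm [ 4.85 15.64] step 14.0
65 [472.3 115.6] tool x,z cm [ 5.93 16.52] step 14.0
70 [468.9 129.1] tool x,z cm [ 7.09 17.3 ] step 14.0
75 [466.6 142.9] tool x,z cm [ 8.31 17.98] step 14.0
78 [465.8 151.2] tool x,z cm [ 9.07 18.33] step 8.4
```

Call:
jog_arm:
  travel:
    - [-0.1, 0, 0.25]
    - [-0.2, 0, 0.46]
    - [-0.25, 0, 0.65]
    - [-0.3, 0, 0.85]
    - [-0.33, 0, 1.0]
  roll: [0, 0, 0, 0, 0]

```text
time: 15.2
tool_pos: [597.8, 5.0, 287.8]
tcp_rot: [0.578, 0.409, -0.407, -0.577]
contact_force: [0.3, 2.1, 8.7]
gripper_width: 0.178
```

Call:
jog_arm:
  travel:
    - [-0.07, 0, 0.42]
    - [-0.12, 0, 0.84]
    - [-0.16, 0, 1.25]
    - [-0.19, 0, 1.68]
    - [-0.2, 0, 2.2]
  roll: [0, 0, 0, 0, 0]

```text
time: 15.7
tool_pos: [576.4, 10.1, 287.7]
tcp_rot: [0.578, 0.408, -0.407, -0.577]
contact_force: [1.0, 0.5, 9.6]
gripper_width: 0.175
```

Run:
```python
from h import *
st();t=read_camera("top");s=read_camera("side")
cv2.imwrite("pics/s5.png",np.hstack([cv2.resize(s["img"][170:330,260:420],(400,400),interpolation=cv2.INTER_CUBIC),cv2.resize(t["img"][150:300,250:400],(400,400),interpolation=cv2.INTER_CUBIC)]))
```

```text
t 15.7 pos [576.4  10.1 287.7] xhead 70.4 tilt [ 0.002  0.    -1.   ] F [1.04 0.45 9.61] w 0.175
```

View pics/s5.png

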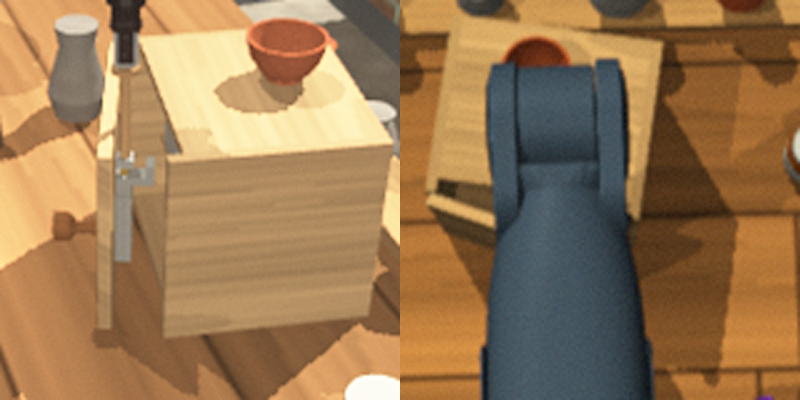

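The door has swung out, with the knob well forward. The tip still sits on the pad inside the door at left-crop (125,160), so I'll follow the arc.

Call:
jog_arm:
  travel:
    - [0, 0, 0.8]
    - [0.03, 0, 1.71]
    - [0.16, 0, 2.82]
    - [0.42, 0, 4.19]
    - [0.81, 0, 5.53]
  roll: [0, 0, 0, 0, 0]

```text
time: 16.3
tool_pos: [526.7, 36.3, 287.6]
tcp_rot: [0.578, 0.408, -0.407, -0.577]
contact_force: [0.7, -0.2, 8.6]
gripper_width: 0.178
```

Call:
jog_arm:
  travel:
    - [0.5, 0, 1.31]
    - [1.11, 0, 2.56]
    - [1.83, 0, 3.76]
    - [2.65, 0, 4.89]
    - [3.56, 0, 5.94]
  roll: [0, 0, 0, 0, 0]

```text
time: 16.8
tool_pos: [482.4, 89.9, 287.6]
tcp_rot: [0.578, 0.408, -0.407, -0.577]
contact_force: [0.4, -0.4, 9.1]
gripper_width: 0.178
```

Call:
jog_arm:
  travel:
    - [1.01, 0, 0.97]
    - [2.09, 0, 1.85]
    - [3.25, 0, 2.63]
    - [4.3, 0, 3.25]
    - [4.9, 0, 3.5]
  roll: [0, 0, 0, 0, 0]

```text
time: 17.3
tool_pos: [465.9, 148.4, 287.5]
tcp_rot: [0.578, 0.408, -0.407, -0.578]
contact_force: [-1.8, -0.7, 8.5]
gripper_width: 0.175
```

Run:
```python
from h import *
st();t=read_camera("top");s=read_camera("side")
cv2.imwrite("pics/s6.png",np.hstack([cv2.resize(s["img"][170:330,240:400],(400,400),interpolation=cv2.INTER_CUBIC),cv2.resize(t["img"][150:300,220:370],(400,400),interpolation=cv2.INTER_CUBIC)]))
```

```text
t 17.3 pos [465.9 148.4 287.5] xhead 70.44 tilt [ 0.001  0.    -1.   ] F [-1.78 -0.67  8.53] w 0.175
```

View pics/s6.png

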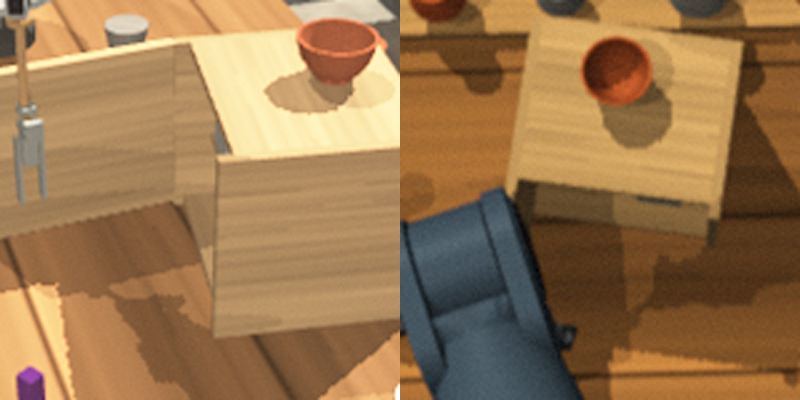

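The door stands at about 75–80° and the tip is still on the pad. Next I ease the hook up, lift out and carry the stick back.

Call:
jog_arm:
  travel:
    - [0, -0.3, 0]
    - [0, -0.7, 0]
    - [0, -1.2, 0]
    - [0, -1.8, 0]
    - [0, -2.5, 0]
  roll: [0, 0, 0, 0, 0]

```text
time: 17.9
tool_pos: [465.7, 147.4, 311.8]
tcp_rot: [-0.578, -0.407, 0.408, 0.578]
contact_force: [-0.5, -0.4, 0.1]
gripper_width: 0.179
```

Call:
jog_arm:
  travel:
    - [0, -2, 0]
    - [0, -4, 0]
    - [0, -5, 0]
    - [-2, -5, -0.5]
    - [-6, -5, -1.5]
  roll: [0, 0, 0, 0, 0]

```text
time: 18.4
tool_pos: [460.4, 86.9, 361.5]
tcp_rot: [-0.577, -0.409, 0.409, 0.577]
contact_force: [2.1, -0.3, -0.4]
gripper_width: 0.175
```

Call:
jog_arm:
  travel:
    - [-4, 0, -1]
    - [-8, 0, -2]
    - [-12, 0, -3.1]
    - [-16, 0, -4.1]
    - [-20, 0, -5.2]
  roll: [0, 0, 0, 0, 0]

```text
time: 18.9
tool_pos: [441.3, -121.4, 361.7]
tcp_rot: [-0.578, -0.408, 0.408, 0.578]
contact_force: [-0.2, 0.6, 0.1]
gripper_width: 0.177
```

Call:
jog_arm:
  travel:
    - [-4, 0, -1]
    - [-8, 0, -2]
    - [-12, 0, -3]
    - [-15.5, 0, -4]
    - [-17.2, 0, -4.4]
  roll: [0, 0, 0, 0, 0]

```text
time: 19.4
tool_pos: [425.1, -299.4, 361.1]
tcp_rot: [-0.578, -0.407, 0.407, 0.578]
contact_force: [0.4, 1.6, -1.3]
gripper_width: 0.177
```

Run:
```python
from h import *
w=read_camera("wrist");s=read_camera("side");t=read_camera("top");st();o=get_obs()["tool_pos"]
for n,c,f in(("side",s,ray),("top",t,ray),("wrist",w,wray)):
    for k,z in(("stick_tip",o[2]-123.7),("block_hole",100)):
        for d in spot_point(c,k)[:3]:
            oo,v=f(c,d["pixel"]);print(n,k,np.round(d["pixel"],1),round(d["score"],2),np.round(oo+v*(z-oo[2])/v[2],1))
print(plan([425.1,-306.5,o[2]]))
```

```text
t 19.55 pos [ 425.2 -297.5  361.1] xhead 70.28 tilt [-0.001  0.001 -1.   ] F [-1.    0.85 -0.31] w 0.178
side stick_tip [288.  305.4] 0.79 [ 430.5 -302.6  237.4]
side stick_tip [254.4 365.8] 0.78 [ 345.9 -414.5  237.4]
side stick_tip [301.8 443.6] 0.56 [ 371.2 -557.1  237.4]
side block_hole [284.7 368.6] 0.83 [ 418.7 -313.   100. ]
top block_hole [420.5 291.4] 0.71 [ 417.4 -312.6  100. ]
wrist stick_tip [246.4 214.6] 0.9 [ 385.6 -338.3  237.4]
wrist stick_tip [380.3 142.1] 0.67 [ 370.  -237.7  237.4]
wrist stick_tip [320.5 246.4] 0.56 [ 423.9 -298.5  237.4]
wrist block_hole [315.9 211.5] 0.82 [ 426.3 -305.   100. ]
(array([-1.04,  0.09, -0.29]), None)
```

Run:
```python
from h import *
for i in range(4):
    st();print(plan([425.0,-306.3,361],np.radians(70.42)));read_camera("wrist") if i<3 else 0
```

```text
t 19.85 pos [ 425.8 -295.7  362.1] xhead 70.48 tilt [ 0. -0. -1.] F [-0.31  0.69 -0.23] w 0.176
(array([-1.02,  0.11, -0.28]), np.float64(0.06289345496155178))
t 19.9 pos [ 425.8 -295.8  362.1] xhead 70.48 tilt [ 0. -0. -1.] F [-0.37  0.49 -0.93] w 0.176
(array([-1.01,  0.11, -0.27]), np.float64(0.056847456944092434))
t 19.95 pos [ 425.8 -295.9  362.1] xhead 70.47 tilt [ 0. -0. -1.] F [ 0.88 -0.93 -0.47] w 0.175
(array([-1.  ,  0.11, -0.27]), np.float64(0.049754621726436285))
t 20.0 pos [ 425.8 -296.1  362.1] xhead 70.46 tilt [ 0. -0. -1.] F [ 0.67  1.41 -0.55] w 0.177
(array([-0.99,  0.11, -0.27]), np.float64(0.03725931612663876))
```

Call:
jog_arm:
  travel:
    - [-0.45, 3, -0.14]
    - [-0.9, 6, -0.25]
    - [-0.9, 9, -0.25]
    - [-0.9, 12, -0.25]
    - [-0.9, 12, -0.25]
  roll: [0, 0, 0, 0, 0]

```text
time: 20.5
tool_pos: [423.4, -304.6, 238.6]
tcp_rot: [-0.576, -0.407, 0.408, 0.58]
contact_force: [-0.1, -0.6, 0.5]
gripper_width: 0.177
```

Call:
jog_arm:
  travel:
    - [0, 0, 0]
    - [0, 0, 0]
    - [0, 0, 0]
    - [0, 0, 0]
    - [0, 0, 0]
  roll: [0, 0, 0, 0, 0]

```text
time: 21.0
tool_pos: [425.2, -306.1, 242.5]
tcp_rot: [0.578, 0.408, -0.408, -0.577]
contact_force: [0.6, -1.2, -0.3]
gripper_width: 0.176
```

Run:
```python
from h import *
w=read_camera("wrist");s=read_camera("side");st();print(plan([425.0,-306.3,240],np.radians(70.42)))
a=ortho(w,425,-306,100,30,6.6666)
b=cv2.resize(s["img"][300:380,250:330],(400,400),interpolation=cv2.INTER_CUBIC)
cv2.imwrite("pics/w7.png",np.hstack([cv2.resize(a,(400,400)),b]))
```

```text
t 21.1 pos [ 425.  -306.   242.1] xhead 70.4 tilt [ 0. -0. -1.] F [ 0.99 -0.05 -1.23] w 0.179
(array([-0.03,  0.21, -0.01]), np.float64(-0.015470044654186232))
```

View pics/w7.png

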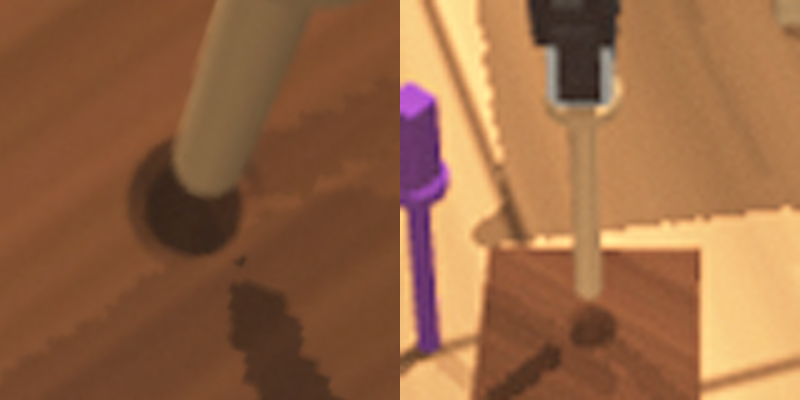

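The tip is hanging just beside and above the hole mouth, seen at (186,197) in the left crop. The offset is about 1.4 mm along tool +x, so I correct that and go down.

Call:
jog_arm:
  travel:
    - [0.1, 0, 0]
    - [0.1, 0.8, 0]
    - [0.1, 1.6, 0]
    - [0.1, 2.4, 0]
    - [0.1, 2.8, 0]
  roll: [0, 0, 0, 0, 0]

```text
time: 21.6
tool_pos: [424.8, -304.7, 212.5]
tcp_rot: [-0.577, -0.407, 0.408, 0.578]
contact_force: [1.2, 0.1, -0.6]
gripper_width: 0.178
```

Run:
```python
from h import *
st()
```

```text
t 21.6 pos [ 424.8 -304.7  212.5] xhead 70.4 tilt [-0.001  0.001 -1.   ] F [ 1.16  0.07 -0.62] w 0.178
```

Call:
jog_arm:
  travel:
    - [0, 1.5, 0]
    - [0, 3, 0]
    - [0, 4.5, 0]
    - [0, 6, 0]
    - [0, 7, 0]
  roll: [0, 0, 0, 0, 0]

```text
time: 22.1
tool_pos: [424.9, -304.8, 142.6]
tcp_rot: [-0.577, -0.407, 0.408, 0.578]
contact_force: [0.1, 0.1, -0.0]
gripper_width: 0.178
```

Call:
jog_arm:
  travel:
    - [0, 0, 0]
    - [0, 0.2, 0]
    - [0, 0.4, 0]
    - [0, 0.5, 0]
    - [0, 0.5, 0]
  roll: [0, 0, 0, 0, 0]

```text
time: 22.6
tool_pos: [425.4, -305.1, 139.0]
tcp_rot: [0.578, 0.408, -0.408, -0.578]
contact_force: [0.1, -0.6, -0.5]
gripper_width: 0.178
```

Call:
jog_arm:
  travel:
    - [0, 0.1, 0]
    - [0, 0.2, 0]
    - [0, 0.3, 0]
    - [0, 0.4, 0]
    - [0, 0.4, 0]
  roll: [0, 0, 0, 0, 0]

```text
time: 23.1
tool_pos: [425.2, -305.0, 134.7]
tcp_rot: [-0.578, -0.408, 0.408, 0.578]
contact_force: [-0.5, -0.1, -0.3]
gripper_width: 0.181
```

Call:
jog_arm:
  travel:
    - [0, 0.05, 0]
    - [0, 0.1, 0]
    - [0, 0.1, 0]
    - [0, 0.1, 0]
    - [0, 0.1, 0]
  roll: [0, 0, 0, 0, 0]

```text
time: 23.6
tool_pos: [425.3, -305.0, 133.9]
tcp_rot: [0.578, 0.408, -0.408, -0.578]
contact_force: [-0.2, -0.2, -0.7]
gripper_width: 0.177
```

Call:
jog_arm:
  travel:
    - [0, 0.05, 0]
    - [0, 0.08, 0]
    - [0, 0.08, 0]
    - [0, 0.08, 0]
    - [0, 0.08, 0]
  roll: [0, 0, 0, 0, 0]

```text
time: 24.1
tool_pos: [425.4, -305.1, 133.7]
tcp_rot: [0.578, 0.408, -0.408, -0.578]
contact_force: [-1.7, 0.8, 6.6]
gripper_width: 0.175
```

Call:
jog_arm:
  travel:
    - [0, 0, 0]
    - [0, 0, 0]
    - [0, 0, 0]
    - [0, 0, 0]
    - [0, 0, 0]
  roll: [0, 0, 0, 0, 0]
  jaw: 4.5

```text
time: 24.6
tool_pos: [425.3, -305.0, 133.0]
tcp_rot: [-0.578, -0.408, 0.408, 0.578]
contact_force: [0.5, 1.0, -0.0]
gripper_width: 0.526
```

Call:
jog_arm:
  travel:
    - [0, -1, 0]
    - [0, -3, 0]
    - [0, -6, 0]
    - [0, -9, 0]
    - [0, -12, 0]
  roll: [0, 0, 0, 0, 0]

```text
time: 25.1
tool_pos: [425.1, -304.9, 255.0]
tcp_rot: [0.578, 0.408, -0.408, -0.578]
contact_force: [0.2, -0.4, -0.3]
gripper_width: 0.53
```

Call:
jog_arm:
  travel:
    - [0, -2, 1]
    - [0, -4, 4]
    - [0, -5, 7]
    - [0, -5, 9]
    - [0, -5, 9]
  roll: [0, 0, 0, 0, 0]

```text
time: 25.6
tool_pos: [338.7, -274.1, 304.6]
tcp_rot: [0.579, 0.407, -0.407, -0.577]
contact_force: [-0.0, 1.0, 0.0]
gripper_width: 0.53
```

Run:
```python
from h import *
w=read_camera("wrist");s=read_camera("side");t=read_camera("top");st()
for k in ("stick_head","bowl","jar","vase","cup","weight"):
    for n,c in(("side",s),("top",t)):
        print(n,k,[(np.round(d["pixel"],1),round(d["score"],2)) for d in spot_point(c,k)[:3]])
b=s["img"][140:440,200:500]
cv2.imwrite("pics/end.png",np.hstack([cv2.resize(b,(400,400)),cv2.resize(t["img"][130:350,160:380],(400,400))]))
h=np.array([625.1,163.1])
```

```text
t 25.75 pos [ 341.  -275.1  303.5] xhead 70.4 tilt [ 0.001 -0.001 -1.   ] F [ 0.81 -0.31 -0.89] w 0.528
side stick_head [(array([254.5, 325.5]), 0.95), (array([303.3, 403.8]), 0.69), (array([284.2, 354.9]), 0.56)]
top stick_head [(array([384. , 302.2]), 0.64), (array([419.8, 286.1]), 0.38)]
side bowl [(array([377.5, 201.2]), 0.58)]
top bowl [(array([297.9, 181. ]), 0.71)]
side jar [(array([406.6, 357.4]), 0.8), (array([357.1, 276.4]), 0.71), (array([423.7, 414.8]), 0.71)]
top jar [(array([402.1, 208. ]), 0.56)]
side vase []
top vase [(array([203. , 228.2]), 0.94), (array([299.3, 180.1]), 0.62), (array([214.5, 268.7]), 0.23)]
side cup [(array([194.7, 217.8]), 0.76)]
top cup [(array([181.8, 321.2]), 0.71)]
side weight []
top weight [(array([215.9, 269.4]), 0.6)]
```

View pics/end.png

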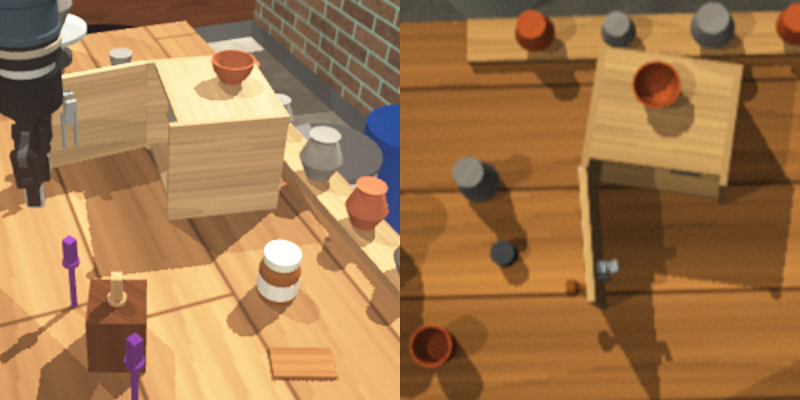

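The door is open about 77°: in the top crop it runs almost straight down from (587,165) to (594,300). The stick stands home in its block, with its head at side pixel (284,355) against (285,354) at the start. Nothing else has moved.

```bash
python3 -c "
from rig import *
print(finish_job())"
```

```text
the job is handed in; nothing more can be done
None
```

I drew the stick, felt for the pad through the gap and pressed the hook down about 10 mm. I kept it pressed while drawing the door open, then put the stick back in its block and let go. The job was handed in at about 26 s of the 54 s allowed; it reported no verdict.

- **Forces:** the highest reading at the hook was about 10 N, and seating the stick in its block read about 7 N. Forces were read only at the end of each move, so short peaks in between would not show.
- **Door:** by the last top picture it stands open about 77°.
- **Stick:** it is fully home. It touched bottom at the same tool height (133.7 mm) at which I first gripped it, and its head is within about a pixel of its starting place in the side view.
- **Other things:** the bowl, jar, vase, cup and weight are within about 3 pixels of their first positions in the top view. That is within the networks' scatter, and the pictures show no change. In the side view the vase and weight were not reported, and the bowl read 5 pixels off. The brush and rib were not measured; neither was near any move.
- **Robot:** it stands clear with its jaws empty.
- **Disagreements:**
  - The gap position differed by up to about 10 mm between the networks and cameras. I used the wrist-camera edge fit, which agreed with the hinge position.
  - The hole position differed in the same way. I corrected 1 mm of the 1.4 mm offset seen from the wrist camera before putting the stick in.

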